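# Unbolt the dust extractor's filter lid with the hooked rod

### The arm

A 7-joint arm with a two-finger parallel gripper is mounted at the origin on a cart in front of the work surface, level with it; the furniture and walls round the work are solid. World frame = base frame: x ahead of the robot, y to its left, z up, the work surface at z = 0. Lengths are in m, angles in rad, forces in N, time in s.
With the tool pointing down it reaches from about 0.4 to 0.85 m from the base axis. Payload 10.4 kg.
Tool frame: the origin (TCP) lies where the fingers leave the gripper's body, on its centre line; the fingertips stand 73 mm ahead of it and the grasp point (between the pads) lies 54 mm ahead of it; z points along the fingers, y is the line along which they close (so a half turn about z gives the same grasp; the last joint's range is limited). The gripper opens to 85 mm and grips with 20 to 120 N. Pads are 22 mm wide; open, the fingers measure 114 mm over their backs; the gripper's body (76 mm by 85 mm) begins 54 mm behind the grasp point. The pads swing forward as they close: fully open they stand 13 mm farther back than shut.
Start: joints at [-1.185, 0.332, -0.065, 1.46, 0.022, 1.35, -0.088], TCP at [0.248, 0.574, 0.304] pointing down, gripper open.
Joint ranges: [-2.6, 2.6], [-0.5, 2.12], [-1.47, 1.34], [0.16, 2.42], [-1.27, 4.41], [0.06, 2.06], [-2.6, 2.6]. Speed limits (rad/s): [2.22, 2.22, 2.79, 2.79, 3.14, 3.14, 3.14].

### API

Orientations are given as a unit quaternion [x, y, z, w].
In Python, from workcell import manip, camera gives the robot as it stands. The module is installed in compiled form; this text tells all that it offers.
- The arm moves only by the shell command python3 -m creep 'ROWS' [OPENING] [FORCE]. ROWS is JSON, a list of rows, each a list of 2 entries, a list of its own where there are three numbers: the shift along the tool's x, y, z in mm, then the turn about the tool's z in rad. In form: [[[tx, ty, tz], twist], ...]. A call has 1 to 5 rows; each row is the pose to reach, as a shift and turn from the pose commanded when the call began, along the tool's axes at that moment; what a row does not reach only later rows make up. A row lasts 1/12 s, in which the tool goes at most 41.7 mm and 7.16 degrees, less where a joint would pass 70% of its speed; a pose out of reach is approached as far as the arm can. A call with a gripper value outside its range is refused whole. OPENING is the opening, from 0 (shut) to 1 (fully open), set as the call begins (- or left out, the last holds). The fingers move at their own pace and stop on an object; FORCE is the grip in N (left out, the last holds). Time passes only in rows, so rows that repeat a pose let the fingers close. It gives the time, the measured TCP pose, the force, the opening and the grip force at its end, in the units of the state.
- manip.get_obs(): the state, without advancing time (a new reading comes with each control period).
- camera(name): name is "scene" or "top"; returns a dict with "pixels" (384x512x3 uint8, red, green, blue), "z_map" (384x512 float32, m along the optical axis (not along the pixel's ray), 0 where there is no reading), "fx", "fy", "cx", "cy" (pixels), "distortion" ([k1, k2, p1, p2, k3] as OpenCV has them; the pictures are not rectified), "extrinsics" (4x4, takes a point from world to camera coordinates). Camera axes: x right, y down, z forward; pixel columns grow to the right and rows downward; lengths in m; the calibration is good to about 2 mm. A picture is of the moment at which its call begins.
- manip.hand_in(): hands the job in; it is judged then, once.
The state is a dict: "clock": time; "joint_pos": joint angles; "joint_velocities": joint speeds; "tau": joint torques, N m; "position": TCP position; "ee_rot": TCP orientation; "ft_force": force on the tool from outside, world axes, zero at the start; "torque": the same for the moment, N m; "grip_width": opening from 0.0 (shut) to 1.0 (fully open); "grasp_force": force on a finger pad.
Only numpy, scipy, OpenCV 4.12 (cv2) and the standard library are available. Lean on these libraries where they do the work, as an engineer would, in place of code of your own. Each camera call takes 0.05 s, during which the arm holds its last target. There are 200 camera calls.

### The job

The bench dust extractor stands too far back to reach by hand, and its filter lid must be freed for a filter change. Take the hooked rod from the tool tray and, without your hand touching the extractor, draw the bolt on its roof fully back towards you; the sprung lid then lifts by itself. Lay the rod flat in the tray's wide compartment again and leave everything else as it stands.

Things in the scene. Friction and masses are not known exactly. Their poses are not given: they have to be found in the camera images.
- hook_rod: Loose hooked rod, 335 mm long, 0.10 kg, lying in the tray's wide compartment. Flat-sided wooden handle 120 mm long (x), 24 wide (y), 30 tall; from its front a 6 mm steel shaft runs along +x, sloping down until level with the handle's underside. Origin: centre of the handle's underside, z up. It balances 100 mm ahead of the origin; hold it by the handle, firmly (60 N or more)
- rod_handle (a point): Centre of the rod's wooden handle, 15 mm above its underside
- rod_hook (a point): Middle of the hook: the shaft ends in a level cross-bar, 6 mm thick, square to the rod's left (+y) and 43 mm out in all, its last 8 mm bent slightly back. This point is 270 mm ahead of the rod's origin, 22 mm to its left, 3 mm above the plane of its underside
- tool_tray: Shallow fixed wooden tray, 384 mm long (x) by 160 mm wide (y); floor 5 mm thick, rims and divider 6 mm thick, 8 mm higher than the floor. The wide compartment (left, +y) holds the rod, the narrow one a file. Origin: centre of its underside; x along the compartments, away from the robot
- hook_compartment (a point): Centre of the wide compartment, on its floor: 372 mm along x, 90 mm along y, axes as the tray's. At the start the rod's origin lies about 108 mm nearer the robot (-x) than this point and 14 mm to its right, the rod pointing along +x
- extractor: Fixed grey steel dust extractor, 250 mm (x) by 170 (y) by 100 tall, on a 70 mm high riser beyond the tray. Origin: middle of its front face's foot; x runs back from the robot, z up. On the flat roof, midway across, the bolt lies along x in two 25 mm high straps; behind it the filter lid with a keeper 27 mm above the roof. Once unbolted, springs lift the lid's near edge 17 mm, the keeper with it
- bolt (a joint): Slide of the bolt in m: 0 shut (starts 0 to 0.004), 0.035 fully drawn, at its stop; grows along the extractor's -x; takes about 2 N, stays where left. It is drawn by its upright pin, 8 mm round with a ball top, free from 26 to 65 mm above the roof; shut, the pin is at x = 85 mm, y = 0 in the extractor's frame (mid-height z = 142 mm). Within 40 mm of it nothing else is over 27 mm above the roof
- file: Loose half-round file with wooden handle, 205 mm long, in the narrow compartment of the tray; a bystander
- round_tin: Loose round tin with lid, 60 mm across, 27 mm tall, on the bench left of the tray; origin at the centre of its underside; a bystander
- flux_bottle: Loose small dropper bottle, 33 mm across, 102 mm tall, on the bench to the left in front of the extractor; origin at the centre of its underside; a bystander

How it is judged:
On the way, in this order (a step that is already met when the one before it is completed fails the run):
1. the hooked rod is drawing the bolt (contact force between hook_rod and extractor above 0.3 N and value of joint bolt above 0.01 m), for 0.05 s.
2. the bolt is fully drawn (value of joint bolt above 0.03 m), for 0.2 s.
At the end, for the whole second after the job is handed in: The bolt is drawn at least 30 of its 35 mm and the rod rests flat on the floor of the tray's wide compartment, handle and hook both within its rims (handle centre below 19 mm and hook below 8 mm over the floor), at rest and let go (value of joint bolt above 0.03 m and y of rod_handle in the frame of hook_compartment between -0.045 and 0.045 m and x of rod_handle in the frame of hook_compartment between -0.187 and 0.187 m and z of rod_handle in the frame of hook_compartment below 0.019 m and y of rod_hook in the frame of hook_compartment between -0.045 and 0.045 m and x of rod_hook in the frame of hook_compartment between -0.187 and 0.187 m and z of rod_hook in the frame of hook_compartment below 0.008 m and linear speed of hook_rod below 0.02 m/s); the robot touches nothing.
It fails at once if the robot's fingers or arm touch the extractor (contact force between any of the fingers, the arm and extractor above 1 N).
It fails at once if the tin, the bottle or the file is pushed more than 30 mm or tipped ((distance of round_tin from where it was at the start of the episode above 0.03 m or angle between round_tin's own z axis and vertical above 0.5 rad) or (distance of flux_bottle from where it was at the start of the episode above 0.03 m or angle between flux_bottle's own z axis and vertical above 0.5 rad) or distance of file from where it was at the start of the episode above 0.03 m).
It also fails if it takes over 48 s, if anything falls off the work surface, if the arm or the gripper's body presses on something with over 40 N, if the wrist force passes 120 N, or if a joint passes its speed limit or range.

## Working session

There is one attempt and no reset: what is moved stays moved. The work goes in short steps, Python scripts to look and compute and a shell command to move; the robot and the scene stay as the last step left them, time stands still between calls to the robot, and variables do not carry over. Pictures are saved under pics/ and viewed, at most 10 in all, crops included, and the job is handed in when it is done.

```bash
mkdir -p pics
cat > h.py <<'E'
import numpy as np,cv2
from workcell import manip,camera
def K(c): return np.array([[c['fx'],0,c['cx']],[0,c['fy'],c['cy']],[0,0,1]])
def cloud(c):
    z=c['z_map'].astype(float); h,w=z.shape
    uv=np.stack(np.meshgrid(np.arange(w),np.arange(h)),-1).reshape(-1,1,2).astype(np.float64)
    n=cv2.undistortPoints(uv,K(c),np.array(c['distortion'])).reshape(h,w,2)
    P=np.concatenate([n*z[...,None],z[...,None]],-1)
    E=np.array(c['extrinsics']); return (P-E[:3,3])@E[:3,:3]   # R^T (p-t)
def proj(c,p):
    E=np.array(c['extrinsics']); r,_=cv2.Rodrigues(E[:3,:3])
    return cv2.projectPoints(np.array(p,float).reshape(-1,1,3),r,E[:3,3],K(c),np.array(c['distortion']))[0].reshape(-1,2)
def save(n,im): cv2.imwrite(f'pics/{n}.png',im[...,::-1])
E
python3 - <<'E'
from h import *
a=camera('scene');b=camera('top')
import pickle;pickle.dump((a,b),open('c0.pkl','wb'))
save('s0',a['pixels']);save('t0',b['pixels'])
o=manip.get_obs()
for k in ('clock','position','ee_rot','grip_width','ft_force'):print(k,o[k])
for c in(a,b):E=np.array(c['extrinsics']);print(-E[:3,:3].T@E[:3,3],E[2,:3])
E
```

```text
clock 0.1
position [0.24833682 0.57328832 0.30322343]
ee_rot [ 2.02956802e-01  9.79187497e-01 -6.09969966e-04 -1.03738643e-04]
grip_width 0.9990578063992775
ft_force [-0.06508097  0.1601868  -0.51063893]
[ 0.13089317 -0.534233    0.7605682 ] [ 0.53730927  0.47283843 -0.69837137]
[ 0.45167741 -0.13490521  0.95428122] [ 0.16653776  0.00373417 -0.98602801]
```

View pics/s0.png

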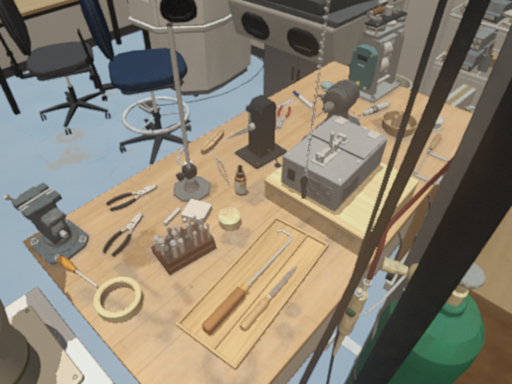

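View pics/t0.png

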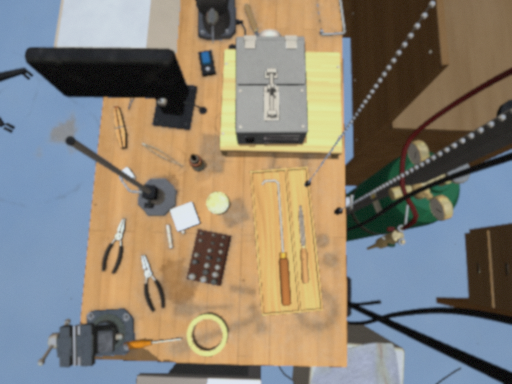

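The scene view shows the rod in the tray (handle ~(228,308), hook ~(287,233)) and the extractor with its bolt at ~(335,148). In the top view the handle is at ~(285,278), the hook at ~(270,182), the bolt at ~(271,90), and the bottle at (197,162). A chain ends near (307,183).

Run:
```python
from h import *
import pickle
a,b=pickle.load(open('c0.pkl','rb'))
A=cloud(a);B=cloud(b)
def q(n,C,pts):
    for u,v in pts: print(n,(u,v),C[v,u].round(3))
q('top',B,[(285,260),(285,278),(286,300),(282,235),(279,200),(277,183),(270,182),(265,182),(254,172),(306,169),(321,308),(265,312),(238,138),(306,140),(271,70),(271,80),(271,90),(271,100),(197,162),(217,203),(307,183),(330,150),(350,115),(390,60),(150,190),(110,165),(72,142),(185,217),(208,250),(120,70)])
q('sc',A,[(228,308),(210,322),(240,290),(287,233),(280,238),(335,140),(333,150),(322,70),(322,100),(316,130),(175,80),(240,175)])
# pin: points within extractor area high
for n,C in(('top',B),('sc',A)):
    m=(C[...,0]>.75)&(C[...,0]<1.1)&(abs(C[...,1]+.17)<.12)&(C[...,2]>.19)&(C[...,2]<.32)
    P=C[m];print(n,len(P));print(np.c_[P,np.argwhere(m)[:,::-1]].round(3)[::max(1,len(P)//50)])
# handle by colour/height
for n,C in(('top',B),('sc',A)):
    m=(C[...,0]>.3)&(C[...,0]<.7)&(C[...,1]<.05)&(C[...,1]>-.2)&(C[...,2]>.026)&(C[...,2]<.06)
    print(n,m.sum());P=C[m];
    if len(P):print(np.c_[P,np.argwhere(m)[:,::-1]].round(3)[::max(1,len(P)//25)])
t=cv2.resize(b['pixels'][40:320,225:345],None,fx=2.1,fy=2.1,interpolation=2)
s=cv2.resize(a['pixels'][110:220,270:400],None,fx=4,fy=4,interpolation=2)
o=np.zeros((max(t.shape[0],s.shape[0]),t.shape[1]+s.shape[1],3),np.uint8);o[:t.shape[0],:t.shape[1]]=t;o[:s.shape[0],t.shape[1]:]=s
save('z1',o);print(o.shape)
```

```text
top (285, 260) [ 0.453 -0.214  0.032]
top (285, 278) [ 0.407 -0.214  0.033]
top (286, 300) [ 0.353 -0.218  0.034]
top (282, 235) [ 0.518 -0.206  0.019]
top (279, 200) [ 0.612 -0.197  0.013]
top (277, 183) [ 0.659 -0.191  0.012]
top (270, 182) [ 0.663 -0.172  0.004]
top (265, 182) [ 0.661 -0.158  0.008]
top (254, 172) [ 0.689 -0.127  0.008]
top (306, 169) [ 0.699 -0.269  0.015]
top (321, 308) [ 0.333 -0.31   0.013]
top (265, 312) [ 0.318 -0.167  0.002]
top (238, 138) [ 0.744 -0.087  0.125]
top (306, 140) [ 0.762 -0.26   0.073]
top (271, 70) [ 0.887 -0.161  0.195]
top (271, 80) [ 0.864 -0.162  0.191]
top (271, 90) [ 0.827 -0.162  0.215]
top (271, 100) [ 0.815 -0.163  0.19 ]
top (197, 162) [0.697 0.021 0.066]
top (217, 203) [ 0.597 -0.032  0.026]
top (307, 183) [ 0.609 -0.238  0.247]
top (330, 150) [ 0.611 -0.24   0.46 ]
top (350, 115) [ 1.257 -0.643 -0.899]
top (390, 60) [ 1.016 -0.502  0.045]
top (150, 190) [0.613 0.127 0.098]
top (110, 165) [0.612 0.13  0.338]
top (72, 142) [0.609 0.13  0.474]
top (185, 217) [0.558 0.052 0.021]
top (208, 250) [ 0.471 -0.023  0.092]
top (120, 70) [ 0.
[... 8754 characters left out ...]
4.72e-01 -5.20e-02  4.10e-02  1.97e+02  2.43e+02]
 [ 4.99e-01 -6.80e-02  2.70e-02  2.10e+02  2.44e+02]
 [ 4.49e-01 -3.90e-02  4.00e-02  1.86e+02  2.46e+02]
 [ 4.71e-01 -6.30e-02  3.70e-02  2.00e+02  2.47e+02]
 [ 4.42e-01 -4.70e-02  4.20e-02  1.86e+02  2.49e+02]
 [ 4.15e-01 -2.40e-02  3.90e-02  1.71e+02  2.51e+02]
 [ 4.49e-01 -6.00e-02  3.60e-02  1.92e+02  2.52e+02]
 [ 4.13e-01 -4.80e-02  5.20e-02  1.76e+02  2.54e+02]
 [ 3.92e-01 -2.40e-02  4.20e-02  1.63e+02  2.56e+02]
 [ 4.25e-01 -5.40e-02  3.40e-02  1.83e+02  2.57e+02]
 [ 4.08e-01 -5.10e-02  4.00e-02  1.76e+02  2.59e+02]
 [ 4.06e-01 -5.20e-02  3.40e-02  1.76e+02  2.61e+02]
 [ 3.86e-01 -3.90e-02  2.80e-02  1.66e+02  2.65e+02]]
(588, 772, 3)
```

View pics/z1.png

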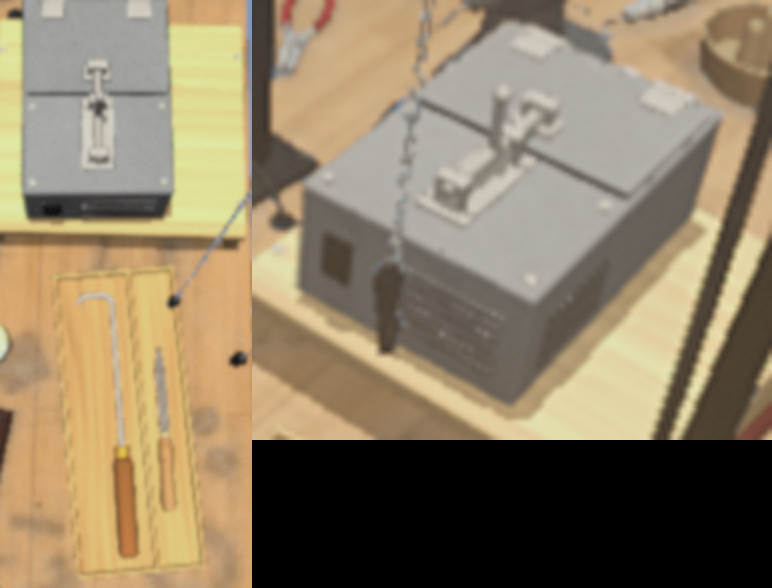

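The crop confirms it: handle from (285.5,304) to (283,253) in the top image, hook corner (277,181) and hook tip (263,183). The pin stands clear at ~x 0.827, y -0.165. The chain's weight hangs near (0.61,-0.24), so the hand must keep clear of it.

```bash
cat >> h.py <<'E'
def ray(c,uv,z):
    n=cv2.undistortPoints(np.array(uv,float).reshape(-1,1,2),K(c),np.array(c['distortion'])).reshape(-1,2)
    E=np.array(c['extrinsics']);o=-E[:3,:3].T@E[:3,3];d=np.c_[n,np.ones(len(n))]@E[:3,:3]
    return o+d*((z-o[2])/d[:,2])[:,None]
E
python3 - <<'E'
from h import *
import pickle
a,b=pickle.load(open('c0.pkl','rb'))
A=cloud(a);B=cloud(b)
print('handle ends',ray(b,[(285.5,304.3),(283.1,252.9)],.035).round(4)[:,:2])
print('hook corner,tip',ray(b,[(277.4,181.4),(262.6,182.9)],.008).round(4)[:,:2])
print('tray corners TL TR BL BR',ray(b,[(225+55/2.1,40+277/2.1),(225+171/2.1,40+269/2.1),(225+79/2.1,40+573/2.1),(225+202/2.1,40+564/2.1)],.013).round(4)[:,:2])
for n,c,C in(('top',b,B),('sc',a,A)):
    r,g,bl=[c['pixels'][...,i].astype(int) for i in range(3)]
    m=(C[...,0]>.3)&(C[...,0]<.5)&(abs(C[...,1]+.215)<.03)&(C[...,2]>.026)&(C[...,2]<.045)&(r-bl>70)
    P=C[m][:,:2];(cx,w,an)=cv2.minAreaRect(P.astype(np.float32))
    d=np.linalg.svd(P-P.mean(0))[2][0];print(n,len(P),'handle',cx,w,np.arctan(d[1]/d[0]))
    m=(abs(C[...,2]-.17)<.006)&(C[...,0]>.7)&(C[...,0]<1.05)&(abs(C[...,1]+.165)<.13)
    print(' roof',cv2.minAreaRect(C[m][:,:2].astype(np.float32)),np.median(C[m][:,2]))
    m=(C[...,2]>.22)&(C[...,2]<.25)&(abs(C[...,0]-.83)<.03)&(abs(C[...,1]+.165)<.03);print(' pin top',C[m].mean(0).round(4))
    m=(abs(C[...,0]-.61)<.1)&(abs(C[...,1]+.24)<.1)&(C[...,2]>.1)&(C[...,2]<.8);P=C[m];P=P[P[:,0]<.72];P=P[np.argsort(P[:,2])]
    print(' chain',P[::max(1,len(P)//8)].round(3).tolist())
    m=(C[...,2]>.25)&(C[...,0]>.2)&(C[...,0]<.9)&(abs(C[...,1])<.4);
    H,_=np.histogramdd(C[m],bins=[np.arange(.2,1,.1),np.arange(-.4,.5,.1),[.25,.4,.6,.8]]);
    for i in np.argwhere(H>4):print('   occ',(np.array([.2,-.4,0])+i*[.1,.1,0])[:2].round(1),'zbin',i[2],int(H[tuple(i)]))
E
```

```text
handle ends [[ 0.3427 -0.2165]
 [ 0.4706 -0.2083]]
hook corner,tip [[ 0.664  -0.1919]
 [ 0.6586 -0.1516]]
tray corners TL TR BL BR [[ 0.6873 -0.1197]
 [ 0.7024 -0.2704]
 [ 0.3171 -0.1601]
 [ 0.3317 -0.3105]]
top 476 handle (0.40661150217056274, -0.2132069170475006) (0.13351431488990784, 0.02423974871635437) 0.08150967016817627
 roof ((0.8696541786193848, -0.16163446009159088), (0.24923057854175568, 0.17130708694458008), 1.817094087600708) 0.17030715545506164
 pin top [ 0.8273 -0.163   0.2308]
 chain [[0.609, -0.235, 0.225], [0.61, -0.24, 0.439], [0.608, -0.24, 0.565], [0.609, -0.239, 0.629], [0.54, -0.279, 0.672], [0.607, -0.239, 0.703], [0.538, -0.279, 0.729], [0.539, -0.278, 0.75], [0.538, -0.279, 0.768]]
   occ [ 0.5 -0.4] zbin 0 171
   occ [ 0.5 -0.4] zbin 1 558
   occ [ 0.5 -0.4] zbin 2 38
   occ [ 0.5 -0.3] zbin 0 61
   occ [ 0.5 -0.3] zbin 1 133
   occ [ 0.5 -0.3] zbin 2 463
   occ [ 0.5 -0.1] zbin 2 7855
   occ [0.5 0. ] zbin 2 1269
   occ [ 0.6 -0.3] zbin 0 32
   occ [ 0.6 -0.3] zbin 1 123
   occ [ 0.6 -0.3] zbin 2 393
   occ [ 0.6 -0.1] zbin 2 3673
   occ [0.6 0. ] zbin 2 110
   occ [0.6 0.1] zbin 0 241
   occ [0.6 0.1] zbin 1 272
sc 578 handle (0.4050913453102112, -0.2155034989118576) (0.13323689997196198, 0.02376571297645569) 0.0845326677554287
 roof ((0.8692751526832581, -0.16452492773532867), (0.2543063759803772, 0.17150819301605225), 1.8801854848861694) 0.17042499592621618
 pin top [ 0.8275 -0.167   0.2295]
 chain [[0.605, -0.241, 0.223], [0.61, -0.242, 0.32], [0.535, -0.278, 0.342], [0.611, -0.24, 0.377], [0.608, -0.243, 0.442], [0.612, -0.241, 0.487], [0.541, -0.282, 0.535], [0.539, -0.282, 0.576], [0.54, -0.282, 0.616]]
   occ [ 0.5 -0.4] zbin 0 67
   occ [ 0.5 -0.4] zbin 1 114
   occ [ 0.5 -0.3] zbin 0 124
   occ [ 0.5 -0.3] zbin 1 165
   occ [ 0.5 -0.3] zbin 2 31
   occ [ 0.6 -0.3] zbin 0 50
   occ [ 0.6 -0.3] zbin 1 128
   occ [0.6 0.1] zbin 0 316
   occ [0.6 0.1] zbin 1 202
```

```bash
cat > go.py <<'E'
import sys,numpy as np
from h import manip
from scipy.spatial.transform import Rotation as R
o=manip.get_obs();r=R.from_quat(o['ee_rot']);p=np.array(o['position'])
x=r.as_matrix()[:,0];yaw=np.arctan2(-x[1],-x[0])
print('t',round(o['clock'],2),'p',p.round(4),'rodyaw',round(yaw,4),'q',np.round(o['joint_pos'],2),'F',np.round(o['ft_force'],1),'grip',round(o['grip_width'],3),round(o['grasp_force'],1))
for a in sys.argv[1:]:
    v=[float(s) for s in a.split(',')]
    print(a,'shift mm',(r.inv().apply(np.array(v[:3])-p)*1e3).round(1),'twist',round(yaw-v[3],4))
E
python3 go.py .43,.3,.30,0.085 .42,0,.25,0.085 .366,-.215,.2,.085
```

```text
t 0.1 p [0.2483 0.5733 0.3032] rodyaw -0.4088 q [-1.18  0.33 -0.06  1.46  0.02  1.35 -0.09] F [-0.1  0.2 -0.5] grip 0.999 0.0
.43,.3,.30,0.085 shift mm [-275.3 -178.6    3.5] twist -0.4938
.42,0,.25,0.085 shift mm [-385.4 -457.8   53.8] twist -0.4938
.366,-.215,.2,.085 shift mm [-421.3 -676.5  104.1] twist -0.4938
```

```bash
python3 -m creep '[[[-33,-21,0],-0.1],[[-66,-42,0],-0.2],[[-99,-63,0],-0.3],[[-132,-85,0],-0.4],[[-165,-106,0],-0.494]]' 0.5 100; python3 go.py .43,.3,.30,0.085 .42,0,.25,0.085 .366,-.215,.2,.085
```

```text
clock: 0.52
position: [0.3583, 0.4087, 0.3036]
ee_rot: [-0.045, 0.999, -0.0, -0.0]
ft_force: [0.4, 0.4, 0.2]
grip_width: 0.502
grasp_force: 0.0
t 0.52 p [0.3583 0.4087 0.3036] rodyaw 0.0903 q [-0.92  0.15 -0.02  1.68  0.    1.31  0.72] F [0.4 0.4 0.2] grip 0.502 0.0
.43,.3,.30,0.085 shift mm [ -61.6 -114.8    3.6] twist 0.0053
.42,0,.25,0.085 shift mm [ -24.6 -412.6   53.7] twist 0.0053
.366,-.215,.2,.085 shift mm [  48.6 -621.9  103.8] twist 0.0053
```

```bash
python3 -m creep '[[[-22,-34,0],0],[[-44,-68,0],0.005],[[-58,-105,0],0.005],[[-58,-145,5],0.005],[[-58,-185,10],0.005]]'; python3 -m creep '[[[0,-41,10],0],[[0,-82,15],0],[[5,-123,20],0],[[10,-163,25],0],[[15,-203,30],0]]';python3 go.py .366,-.215,.2,.085
```

```text
clock: 0.93
position: [0.4317, 0.2292, 0.2935]
ee_rot: [-0.04, 0.999, -0.0, -0.0]
ft_force: [0.5, -1.0, 0.5]
grip_width: 0.503
grasp_force: 0.0
clock: 1.35
position: [0.4318, 0.0257, 0.2635]
ee_rot: [-0.04, 0.999, 0.0, -0.0]
ft_force: [1.3, -0.9, -0.4]
grip_width: 0.5
grasp_force: 0.0
t 1.35 p [0.4318 0.0257 0.2635] rodyaw 0.0801 q [-0.5  -0.09  0.32  2.01  0.03  1.22  1.46] F [ 1.3 -0.9 -0.4] grip 0.5 0.0
.366,-.215,.2,.085 shift mm [  84.9 -234.7   63.4] twist -0.0049
```

```bash
python3 -m creep '[[[10,-40,8],0],[[20,-80,16],-0.005],[[34,-118,24],-0.005],[[48,-156,32],-0.005],[[62,-194,40],-0.005]]'; python3 -m creep '[[[11,-21,11],0],[[23,-41,23],0],[[23,-41,23],0],[[23,-41,23],0]]';python3 go.py .366,-.215,.089,.085
python3 - <<'E'
from h import *
b=camera('top');a=camera('scene')
o=np.hstack([cv2.resize(b['pixels'][150:330,220:340],None,fx=3,fy=3),cv2.resize(a['pixels'][200:380,160:300],None,fx=3,fy=3)])
save('z2',o)
E
```

```text
clock: 1.77
position: [0.3851, -0.1723, 0.2235]
ee_rot: [-0.043, 0.999, 0.0, 0.0]
ft_force: [1.1, -0.7, -0.8]
grip_width: 0.5
grasp_force: 0.0
clock: 2.1
position: [0.366, -0.214, 0.2003]
ee_rot: [-0.041, 0.999, 0.0, -0.001]
ft_force: [-0.2, 0.0, 0.1]
grip_width: 0.497
grasp_force: 0.0
t 2.1 p [ 0.366  -0.214   0.2003] rodyaw 0.0825 q [-0.25 -0.06  0.66  2.12  0.04  1.07  2.04] F [-0.2  0.   0.1] grip 0.497 0.0
.366,-.215,.089,.085 shift mm [-1.000e-01 -1.100e+00  1.113e+02] twist -0.0025
```

View pics/z2.png

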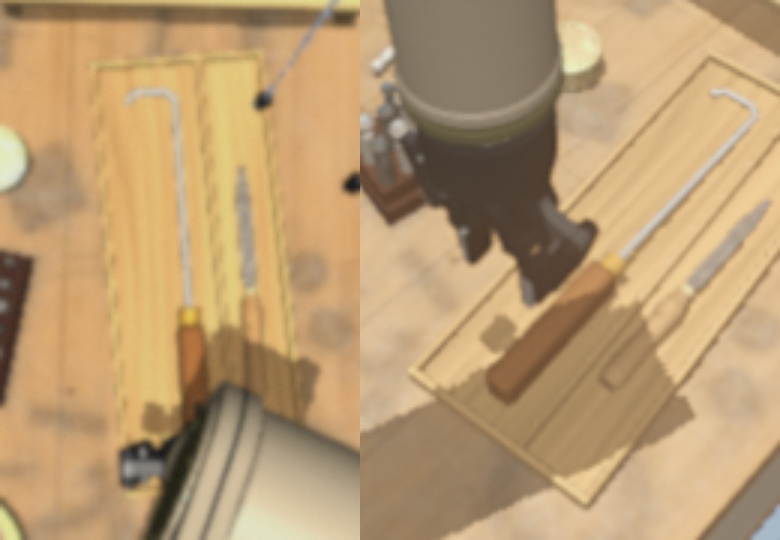

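The view shows the open fingers above the rear of the handle, lined up with it; the file and rims are undisturbed. The upper wrist is thick (about 0.12 m), so it needs room at the chain.

```bash
python3 -m creep '[[[0,-1,35],0],[[0,-1,70],0],[[0,-1,95],0],[[0,-1,105],0],[[0,-1,105],0]]';python3 go.py .366,-.215,.089,.085;python3 -m creep '[[[0,0,3],0],[[0,0,6],0],[[0,0,6],0]]'; python3 go.py .366,-.215,.089,.085
```

```text
clock: 2.62
position: [0.3664, -0.2133, 0.0945]
ee_rot: [-0.043, 0.999, 0.0, -0.002]
ft_force: [0.2, 0.2, -0.5]
grip_width: 0.498
grasp_force: 0.0
t 2.62 p [ 0.3664 -0.2133  0.0945] rodyaw 0.0868 q [-0.22  0.16  0.68  2.21 -0.14  0.81  2.21] F [ 0.2  0.2 -0.5] grip 0.498 0.0
.366,-.215,.089,.085 shift mm [ 0.5 -1.7  5.5] twist 0.0018
clock: 2.87
position: [0.3678, -0.2144, 0.0907]
ee_rot: [-0.043, 0.999, 0.0, 0.001]
ft_force: [-0.4, 0.1, -0.2]
grip_width: 0.5
grasp_force: 0.0
t 2.87 p [ 0.3678 -0.2144  0.0907] rodyaw 0.0856 q [-0.21  0.17  0.68  2.21 -0.15  0.8   2.22] F [-0.4  0.1 -0.2] grip 0.5 0.0
.366,-.215,.089,.085 shift mm [ 1.8 -0.5  1.7] twist 0.0006
```

```bash
python3 -m creep '[[[0,0,4],0],[[0,0,4],0]]' ; python3 -m creep '[[[0,0,0],0],[[0,0,0],0],[[0,0,0],0],[[0,0,0],0],[[0,0,0],0]]' 0 100;python3 -m creep '[[[0,0,0],0],[[0,0,0],0]]'; python3 go.py
```

```text
clock: 3.03
position: [0.3673, -0.2143, 0.086]
ee_rot: [-0.043, 0.999, 0.0, 0.001]
ft_force: [0.5, 0.8, -0.3]
grip_width: 0.496
grasp_force: 0.0
clock: 3.45
position: [0.3673, -0.2147, 0.0865]
ee_rot: [-0.042, 0.999, 0.0, 0.0]
ft_force: [-1.7, 0.0, 7.6]
grip_width: 0.261
grasp_force: 98.7
clock: 3.62
position: [0.3673, -0.2147, 0.0865]
ee_rot: [-0.042, 0.999, -0.0, 0.0]
ft_force: [-2.3, -0.3, 8.8]
grip_width: 0.256
grasp_force: 98.7
t 3.62 p [ 0.3673 -0.2147  0.0865] rodyaw 0.0848 q [-0.21  0.19  0.68  2.21 -0.16  0.79  2.23] F [-2.3 -0.3  8.8] grip 0.256 98.7
```

```bash
python3 -m creep '[[[0,0,-20],0],[[0,0,-50],0],[[0,0,-90],0],[[0,0,-130],0],[[0,0,-130],0]]'; python3 -m creep '[[[0,0,-30],0],[[0,0,-60],0],[[0,0,-90],0],[[0,0,-120],0],[[0,0,-120],0]]';python3 go.py
python3 - <<'E'
from h import *
b=camera('top');a=camera('scene')
import pickle;pickle.dump((a,b),open('c1.pkl','wb'))
o=np.hstack([cv2.resize(b['pixels'][130:330,220:340],None,fx=3,fy=3),cv2.resize(a['pixels'][120:320,180:320],None,fx=3,fy=3)])
save('z3',o)
E
```

```text
clock: 4.03
position: [0.3693, -0.216, 0.2225]
ee_rot: [-0.042, 0.999, -0.001, 0.005]
ft_force: [1.4, 0.8, -0.3]
grip_width: 0.26
grasp_force: 98.2
clock: 4.45
position: [0.3682, -0.2153, 0.341]
ee_rot: [-0.042, 0.999, -0.001, 0.004]
ft_force: [0.8, 0.2, -0.6]
grip_width: 0.261
grasp_force: 98.4
t 4.45 p [ 0.3682 -0.2153  0.341 ] rodyaw 0.0848 q [-0.29 -0.22  0.62  1.92  0.13  1.4   1.96] F [ 0.8  0.2 -0.6] grip 0.261 98.4
```

View pics/z3.png

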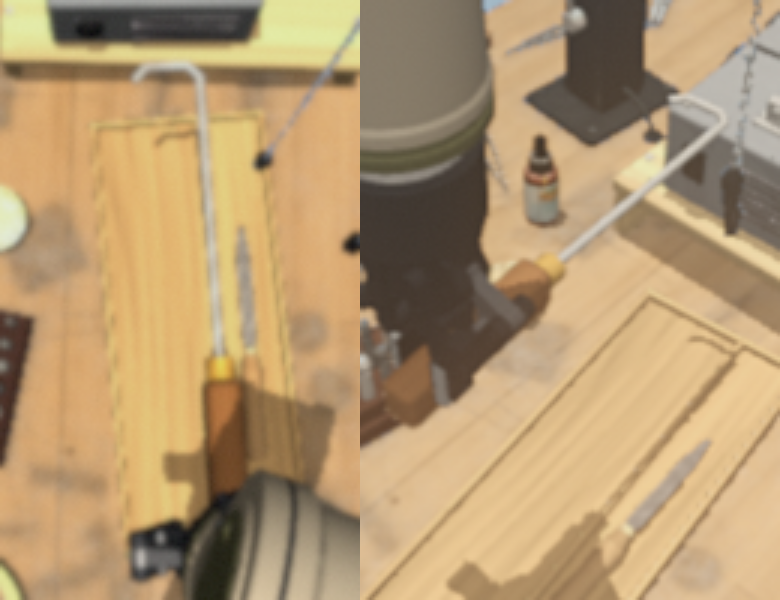

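The rod is held level: hook corner at about (286.7,154) in the top image and (300.7,157.3) in the scene image, tip at (265.7,155.7) and (284,153.3).

```bash
cat >> h.py <<'E'
def tri(a,ua,b,ub):
    M=[];y=[]
    for c,u in((a,ua),(b,ub)):
        p=ray(c,[u],0.)[0];q=ray(c,[u],.3)[0];d=(q-p)/np.linalg.norm(q-p);N=np.eye(3)-np.outer(d,d);M.append(N);y.append(N@p)
    s=np.linalg.lstsq(np.vstack(M),np.hstack(y),rcond=None);return s[0].round(4),s[1].round(7)
E
python3 - <<'E'
from h import *
import pickle
a,b=pickle.load(open('c1.pkl','rb'))
print('corner',tri(b,(286.7,154),a,(300.7,157.3)),'tip',tri(b,(265.7,155.7),a,(284,153.3)))
A=cloud(a);B=cloud(b)
for C in(B,A):
    m=(C[...,2]>.2)&(C[...,2]<.32)&(C[...,0]>.5)&(C[...,0]<.7)&(C[...,1]>-.23)&(C[...,1]<-.1);P=C[m];P=P[np.argsort(P[:,0])]
    print(len(P),P[::max(1,len(P)//14)].round(3).tolist())
E
```

```text
corner (array([ 0.6617, -0.1933,  0.2682]), array([2.e-06])) tip (array([ 0.66  , -0.1514,  0.2574]), array([2.7e-06]))
321 [[0.5, -0.206, 0.275], [0.513, -0.202, 0.273], [0.527, -0.202, 0.272], [0.541, -0.204, 0.272], [0.557, -0.202, 0.271], [0.57, -0.199, 0.271], [0.585, -0.199, 0.269], [0.6, -0.197, 0.272], [0.615, -0.197, 0.268], [0.63, -0.193, 0.266], [0.646, -0.195, 0.267], [0.659, -0.153, 0.263], [0.664, -0.156, 0.265], [0.667, -0.173, 0.265], [0.669, -0.177, 0.266]]
246 [[0.501, -0.21, 0.272], [0.513, -0.209, 0.27], [0.526, -0.207, 0.268], [0.539, -0.203, 0.272], [0.552, -0.204, 0.268], [0.566, -0.202, 0.268], [0.581, -0.203, 0.267], [0.595, -0.202, 0.264], [0.609, -0.196, 0.265], [0.625, -0.201, 0.263], [0.642, -0.198, 0.262], [0.657, -0.197, 0.26], [0.663, -0.188, 0.26], [0.665, -0.179, 0.259], [0.667, -0.157, 0.262]]
```

Run:
```python
from h import *
import pickle
a0,b0=pickle.load(open('c0.pkl','rb'));a,b=pickle.load(open('c1.pkl','rb'))
for n,c,c0 in(('top',b,b0),('sc',a,a0)):
    C=cloud(c);d=abs(c['z_map']-c0['z_map'])>.05
    for z in np.arange(.3,.9,.08):
        P=C[d&(C[...,2]>z)&(C[...,2]<z+.08)]
        if len(P)>10:print(n,z.round(2),len(P),np.percentile(P[:,0],[2,98]).round(3),np.percentile(P[:,1],[2,98]).round(3))
P=np.vstack([cloud(c).reshape(-1,3) for c in(a0,b0)])
for z in np.arange(.25,.85,.1):
    Q=P[(P[:,2]>z)&(P[:,2]<z+.1)&(P[:,0]>.1)&(P[:,0]<.75)&(P[:,1]>-.5)&(P[:,1]<-.2)]
    H,_,_=np.histogram2d(Q[:,0],Q[:,1],bins=[np.arange(.1,.8,.05),np.arange(-.5,-.15,.04)])
    print(z.round(2),[(round(.1+.05*i,2),round(-.5+.04*j,2)) for i,j in np.argwhere(H>3)])
```

```text
top 0.3 329 [0.352 0.378] [-0.185 -0.151]
top 0.38 81 [0.358 0.715] [-0.47  -0.174]
top 0.46 226 [0.363 0.612] [-0.348 -0.172]
top 0.54 765 [0.336 0.426] [-0.264 -0.155]
top 0.62 9593 [0.357 0.419] [-0.265 -0.163]
top 0.7 53 [0.573 0.621] [-0.08   0.008]
sc 0.3 1600 [0.348 0.381] [-0.28  -0.161]
sc 0.38 1981 [0.327 0.389] [-0.258 -0.207]
sc 0.46 3910 [0.326 0.39 ] [-0.258 -0.205]
sc 0.54 9907 [0.203 0.392] [-0.274 -0.202]
sc 0.62 13857 [0.206 0.382] [-0.272 -0.203]
sc 0.7 766 [0.131 0.131] [-0.534 -0.534]
0.25 [(np.float64(0.35), np.float64(-0.5)), (np.float64(0.35), np.float64(-0.46)), (np.float64(0.5), np.float64(-0.46)), (np.float64(0.5), np.float64(-0.3)), (np.float64(0.55), np.float64(-0.5)), (np.float64(0.55), np.float64(-0.46)), (np.float64(0.55), np.float64(-0.42)), (np.float64(0.6), np.float64(-0.5)), (np.float64(0.6), np.float64(-0.46)), (np.float64(0.6), np.float64(-0.42)), (np.float64(0.6), np.float64(-0.26)), (np.float64(0.65), np.float64(-0.5)), (np.float64(0.65), np.float64(-0.46)), (np.float64(0.65), np.float64(-0.42)), (np.float64(0.7), np.float64(-0.5)), (np.float64
[... 377 characters left out ...]
5 [(np.float64(0.35), np.float64(-0.5)), (np.float64(0.35), np.float64(-0.46)), (np.float64(0.5), np.float64(-0.3)), (np.float64(0.55), np.float64(-0.42)), (np.float64(0.6), np.float64(-0.5)), (np.float64(0.6), np.float64(-0.26)), (np.float64(0.65), np.float64(-0.5)), (np.float64(0.7), np.float64(-0.5))]
0.55 [(np.float64(0.35), np.float64(-0.5)), (np.float64(0.5), np.float64(-0.3)), (np.float64(0.55), np.float64(-0.42)), (np.float64(0.6), np.float64(-0.5)), (np.float64(0.6), np.float64(-0.26))]
0.65 [(np.float64(0.35), np.float64(-0.5)), (np.float64(0.5), np.float64(-0.3)), (np.float64(0.6), np.float64(-0.26))]
0.75 [(np.float64(0.5), np.float64(-0.3)), (np.float64(0.6), np.float64(-0.26))]
```

```bash
python3 go.py .40,-.181,.352,.02 .54,-.181,.352,.02; python3 -m creep '[[[-8,8,-3],0.02],[[-16,17,-6],0.04],[[-25,26,-9],0.065],[[-30,32,-11],0.065],[[-30,32,-11],0.065]]';python3 go.py .48,-.181,.352,.02 .54,-.181,.352,.02
```

```text
t 4.55 p [ 0.3671 -0.2146  0.3364] rodyaw 0.0851 q [-0.29 -0.22  0.62  1.93  0.13  1.39  1.96] F [-0.3  0.5 -2. ] grip 0.258 98.4
.40,-.181,.352,.02 shift mm [-35.7  30.7 -15.5] twist 0.0651
.54,-.181,.352,.02 shift mm [-175.1   18.8  -15.2] twist 0.0651
clock: 4.97
position: [0.3945, -0.1787, 0.346]
ee_rot: [-0.011, 1.0, 0.0, -0.001]
ft_force: [-0.4, -0.6, -1.1]
grip_width: 0.256
grasp_force: 98.3
t 4.97 p [ 0.3945 -0.1787  0.346 ] rodyaw 0.023 q [-0.31 -0.18  0.57  1.89  0.1   1.41  1.82] F [-0.4 -0.6 -1.1] grip 0.256 98.3
.48,-.181,.352,.02 shift mm [-85.4  -4.3  -6.2] twist 0.003
.54,-.181,.352,.02 shift mm [-145.3   -5.7   -6.3] twist 0.003
```

```bash
python3 -m creep '[[[-25,-1,-4],0],[[-55,-3,-8],0],[[-85,-4,-8],0],[[-115,-5,-8],0],[[-145,-5,-8],0]]';python3 -m creep '[[[0,0,0],0],[[0,0,0],0]]';python3 go.py .54,-.181,.352,.02
python3 - <<'E'
from h import *
b=camera('top');a=camera('scene')
import pickle;pickle.dump((a,b),open('c2.pkl','wb'))
o=np.hstack([cv2.resize(b['pixels'][30:180,220:345],None,fx=3,fy=3),cv2.resize(a['pixels'][90:240,260:400],None,fx=3,fy=3)])
save('z4',o)
E
```

```text
clock: 5.38
position: [0.54, -0.1829, 0.354]
ee_rot: [-0.01, 1.0, -0.0, -0.0]
ft_force: [-0.6, -0.3, 0.1]
grip_width: 0.257
grasp_force: 98.3
clock: 5.55
position: [0.5396, -0.1823, 0.3529]
ee_rot: [-0.011, 1.0, -0.001, -0.002]
ft_force: [-1.2, -0.9, -1.3]
grip_width: 0.259
grasp_force: 98.4
t 5.55 p [ 0.5396 -0.1823  0.3529] rodyaw 0.021 q [-0.3   0.2   0.64  1.56 -0.12  1.42  1.94] F [-1.2 -0.9 -1.3] grip 0.259 98.4
.54,-.181,.352,.02 shift mm [-0.5  1.3  0.9] twist 0.001
```

View pics/z4.png

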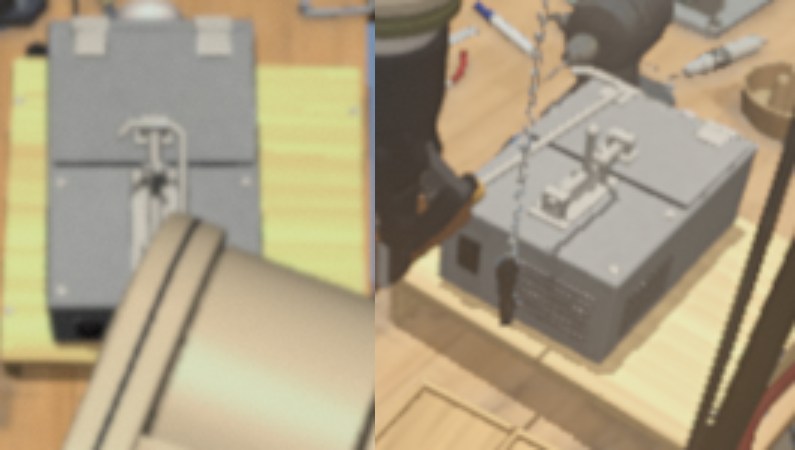

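The hook now hangs above and behind the pin: corner ~(280,71) and tip ~(261,74) in the top image, (346,122) and (327,113) in the scene image; pin at (271,86). The hand is clear of the chain.

Run:
```python
from h import *
import pickle
a,b=pickle.load(open('c2.pkl','rb'))
print('corner',tri(b,(280,71.3),a,(345.7,121.7)),'tip',tri(b,(261,73.7),a,(326.7,113.3)))
for c in(b,a):
    C=cloud(c);m=(C[...,2]>.245)&(C[...,2]<.32)&(C[...,0]>.76)&(C[...,0]<.9)&(C[...,1]>-.23)&(C[...,1]<-.1);P=C[m];P=P[np.argsort(P[:,0])]
    print(len(P),P[::max(1,len(P)//14)].round(3).tolist())
    m=(C[...,2]>.22)&(C[...,2]<.24)&(abs(C[...,0]-.83)<.02)&(abs(C[...,1]+.165)<.02);print(' pin top',C[m].mean(0).round(4))
```

```text
corner (array([ 0.8512, -0.1807,  0.258 ]), array([2.12e-05])) tip (array([ 0.8348, -0.1383,  0.2712]), array([6.e-07]))
150 [[0.771, -0.18, 0.278], [0.779, -0.18, 0.279], [0.788, -0.18, 0.276], [0.795, -0.176, 0.274], [0.802, -0.18, 0.278], [0.81, -0.18, 0.275], [0.819, -0.176, 0.272], [0.826, -0.18, 0.275], [0.831, -0.134, 0.271], [0.834, -0.18, 0.273], [0.837, -0.14, 0.274], [0.838, -0.155, 0.272], [0.839, -0.156, 0.275], [0.84, -0.15, 0.273], [0.841, -0.152, 0.275]]
 pin top [ 0.8274 -0.1628  0.2308]
99 [[0.76, -0.181, 0.281], [0.767, -0.184, 0.279], [0.777, -0.18, 0.28], [0.785, -0.183, 0.28], [0.795, -0.184, 0.278], [0.806, -0.186, 0.274], [0.815, -0.18, 0.275], [0.825, -0.185, 0.273], [0.83, -0.185, 0.273], [0.833, -0.182, 0.276], [0.836, -0.147, 0.275], [0.837, -0.15, 0.271], [0.837, -0.16, 0.275], [0.839, -0.148, 0.275], [0.842, -0.16, 0.273]]
 pin top [ 0.828  -0.1669  0.2288]
```

```bash
python3 -m creep '[[[-5,-1,0],0],[[-9,-2,0],0],[[-9,-2,5],0],[[-9,-2,20],0],[[-9,-2,35],0]]';python3 -m creep '[[[0,0,10],0],[[0,0,18],0],[[0,0,24],0],[[0,0,24],0]]';python3 go.py
python3 - <<'E'
from h import *
b=camera('top');a=camera('scene')
import pickle;pickle.dump((a,b),open('c3.pkl','wb'))
o=np.hstack([cv2.resize(b['pixels'][40:140,230:315],None,fx=4,fy=4),cv2.resize(a['pixels'][100:200,290:390],None,fx=4,fy=4)])
save('z5',o)
for c in(b,a):
    C=cloud(c);m=(C[...,2]>.2)&(C[...,2]<.26)&(C[...,0]>.8)&(C[...,0]<.88)&(C[...,1]>-.23)&(C[...,1]<-.1);P=C[m];P=P[np.argsort(P[:,0])]
    print(len(P),P[::max(1,len(P)//16)].round(3).tolist())
E
```

```text
clock: 6.07
position: [0.5483, -0.1841, 0.3198]
ee_rot: [-0.01, 1.0, 0.0, 0.001]
ft_force: [0.6, 0.5, -1.0]
grip_width: 0.262
grasp_force: 98.4
clock: 6.4
position: [0.5479, -0.1837, 0.2948]
ee_rot: [-0.01, 1.0, 0.0, -0.001]
ft_force: [-0.1, -0.6, -1.8]
grip_width: 0.259
grasp_force: 98.4
t 6.4 p [ 0.5479 -0.1837  0.2948] rodyaw 0.0203 q [-0.28  0.26  0.63  1.63 -0.16  1.3   1.97] F [-0.1 -0.6 -1.8] grip 0.259 98.4
155 [[0.801, -0.182, 0.219], [0.808, -0.178, 0.215], [0.817, -0.177, 0.215], [0.823, -0.161, 0.231], [0.825, -0.164, 0.219], [0.826, -0.163, 0.235], [0.827, -0.159, 0.229], [0.828, -0.167, 0.202], [0.83, -0.159, 0.232], [0.833, -0.179, 0.217], [0.838, -0.177, 0.217], [0.842, -0.139, 0.217], [0.845, -0.177, 0.218], [0.846, -0.15, 0.215], [0.847, -0.154, 0.218], [0.848, -0.148, 0.215], [0.849, -0.154, 0.217], [0.851, -0.168, 0.215]]
106 [[0.8, -0.183, 0.222], [0.81, -0.185, 0.22], [0.817, -0.184, 0.22], [0.824, -0.168, 0.234], [0.826, -0.167, 0.23], [0.826, -0.167, 0.212], [0.827, -0.165, 0.205], [0.828, -0.165, 0.219], [0.828, -0.167, 0.223], [0.829, -0.171, 0.23], [0.83, -0.169, 0.234], [0.832, -0.165, 0.235], [0.841, -0.139, 0.218], [0.844, -0.184, 0.214], [0.846, -0.147, 0.216], [0.848, -0.169, 0.22], [0.849, -0.174, 0.219], [0.85, -0.144, 0.219]]
```

View pics/z5.png

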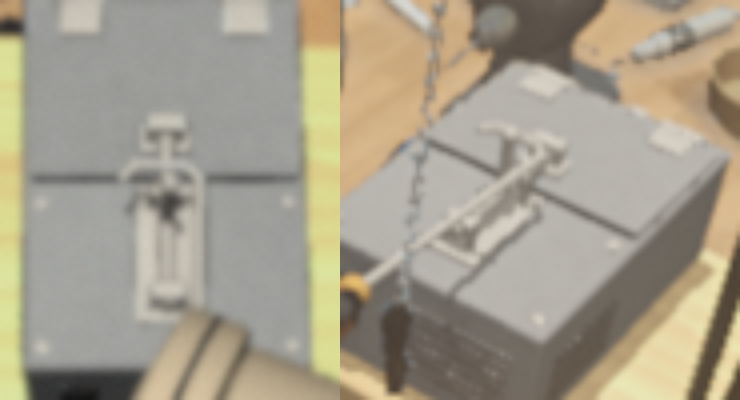

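The bar is behind the pin at mid-height (bar top z ~0.217, x ~0.848; pin at 0.828), with the shaft to the right of it. Now a slow pull.

```bash
python3 -m creep '[[[5,0,0],0],[[10,0,0],0],[[15,0,0],0],[[19,0,0],0],[[23,0,0],0]]';python3 -m creep '[[[3,0,0],0],[[6,0,0],0],[[9,0,0],0],[[12,0,0],0],[[15,0,0],0]]';python3 -m creep '[[[3,0,0],0],[[5,0,0],0],[[7,0,0],0],[[7,0,0],0]]';python3 go.py
python3 - <<'E'
from h import *
b=camera('top');a=camera('scene')
for c in(b,a):
    C=cloud(c);m=(C[...,2]>.224)&(C[...,2]<.245)&(C[...,0]>.75)&(C[...,0]<.87)&(abs(C[...,1]+.165)<.02);print('pin top',C[m].mean(0).round(4))
    m=(C[...,2]>.206)&(C[...,2]<.222)&(C[...,0]>.79)&(C[...,0]<.86)&(abs(C[...,1]+.15)<.01);print('bar',C[m].mean(0).round(4))
E
```

```text
clock: 6.92
position: [0.525, -0.1844, 0.2963]
ee_rot: [-0.01, 1.0, 0.0, 0.001]
ft_force: [2.8, -1.1, -1.4]
grip_width: 0.255
grasp_force: 98.4
clock: 7.33
position: [0.5099, -0.1847, 0.2959]
ee_rot: [-0.01, 1.0, 0.0, 0.0]
ft_force: [1.7, -1.0, -0.1]
grip_width: 0.255
grasp_force: 98.4
clock: 7.67
position: [0.5028, -0.1849, 0.2959]
ee_rot: [-0.01, 1.0, 0.0, -0.0]
ft_force: [0.7, 0.0, -1.2]
grip_width: 0.257
grasp_force: 98.4
t 7.67 p [ 0.5028 -0.1849  0.2959] rodyaw 0.02 q [-0.31  0.15  0.64  1.74 -0.09  1.29  1.94] F [ 0.7  0.  -1.2] grip 0.257 98.4
pin top [ 0.7951 -0.1638  0.2317]
bar [ 0.8022 -0.1491  0.2184]
pin top [ 0.7952 -0.1677  0.2309]
bar [ 0.8006 -0.1474  0.2177]
```

```bash
python3 -m creep '[[[1,0,0],0],[[2,0,0],0],[[3,0,0],0],[[3,0,0],0]]';python3 go.py;  python3 -m creep '[[[1,0,0],0],[[2,0,0],0],[[2,0,0],0]]';python3 go.py
python3 - <<'E'
from h import *
b=camera('top');a=camera('scene')
for c in(b,a):
    C=cloud(c);m=(C[...,2]>.224)&(C[...,2]<.245)&(C[...,0]>.75)&(C[...,0]<.87)&(abs(C[...,1]+.165)<.02);print('pin top',C[m].mean(0).round(4))
    m=(C[...,0]>.85)&(C[...,0]<.93)&(abs(C[...,1]+.22)<.02)&(C[...,2]>.15)&(C[...,2]<.25);print('lid z',C[m].max(0).round(4))
E
```

```text
clock: 8.1
position: [0.5005, -0.1847, 0.296]
ee_rot: [-0.01, 1.0, 0.0, 0.0]
ft_force: [4.0, 1.3, -0.1]
grip_width: 0.256
grasp_force: 98.4
t 8.1 p [ 0.5005 -0.1847  0.296 ] rodyaw 0.0205 q [-0.31  0.14  0.64  1.75 -0.09  1.28  1.94] F [ 4.   1.3 -0.1] grip 0.256 98.4
clock: 8.35
position: [0.4998, -0.1845, 0.2966]
ee_rot: [-0.011, 1.0, -0.0, 0.002]
ft_force: [11.5, -1.3, -3.9]
grip_width: 0.255
grasp_force: 98.2
t 8.35 p [ 0.4998 -0.1845  0.2966] rodyaw 0.021 q [-0.31  0.13  0.64  1.75 -0.08  1.28  1.94] F [11.5 -1.3 -3.9] grip 0.255 98.2
pin top [ 0.7932 -0.1641  0.2325]
lid z [ 0.9296 -0.2008  0.194 ]
pin top [ 0.7928 -0.1679  0.2307]
lid z [ 0.9295 -0.2     0.1938]
```

The bolt is at its stop (force up to 11.5 N, pin travelled ~35 mm) and the lid has lifted. Next I ease forward, lift clear and go back over the tray.

```bash
python3 -m creep '[[[-4,0,0],0],[[-9,0,0],0],[[-12,0,0],0],[[-12,0,-5],0],[[-12,0,-15],0]]';python3 -m creep '[[[0,0,-15],0],[[0,0,-30],0],[[0,0,-45],0],[[0,0,-50],0],[[0,0,-50],0]]';python3 go.py .40,-.205,.34,.085 .367,-.2147,.34,.085
python3 - <<'E'
from h import *
b=camera('top')
for c in(b,):
    C=cloud(c);m=(C[...,2]>.22)&(C[...,2]<.24)&(C[...,0]>.75)&(C[...,0]<.87)&(abs(C[...,1]+.165)<.02);print('pin top',C[m].mean(0).round(4))
E
```

```text
clock: 8.87
position: [0.5097, -0.1845, 0.3102]
ee_rot: [-0.01, 1.0, 0.0, -0.001]
ft_force: [0.4, 0.6, -1.0]
grip_width: 0.255
grasp_force: 98.4
clock: 9.28
position: [0.5105, -0.185, 0.3626]
ee_rot: [-0.01, 1.0, -0.0, 0.001]
ft_force: [1.2, -0.4, -0.7]
grip_width: 0.259
grasp_force: 98.4
t 9.28 p [ 0.5105 -0.185   0.3626] rodyaw 0.0199 q [-0.32  0.12  0.64  1.62 -0.08  1.42  1.93] F [ 1.2 -0.4 -0.7] grip 0.259 98.4
.40,-.205,.34,.085 shift mm [110.9 -17.7  22.3] twist -0.0651
.367,-.2147,.34,.085 shift mm [144.1 -26.8  22.2] twist -0.0651
pin top [ 0.7936 -0.1642  0.2312]
```

```bash
python3 -m creep '[[[30,-5,0],-0.015],[[60,-10,0],-0.03],[[95,-16,0],-0.05],[[125,-22,5],-0.065],[[144,-24,10],-0.065]]';python3 -m creep '[[[0,0,20],0],[[0,0,55],0],[[0,0,90],0],[[0,0,125],0],[[0,0,125],0]]';python3 -m creep '[[[0,0,0],0],[[0,0,0],0]]';python3 go.py .367,-.2137,.0865,.085
python3 - <<'E'
from h import *
b=camera('top');a=camera('scene')
for c in(b,a):
    C=cloud(c);z=manip.get_obs()['position'][2]
    r,g,bl=[c['pixels'][...,i].astype(int) for i in range(3)]
    m=(C[...,2]>.1)&(C[...,2]<.2)&(C[...,0]>.5)&(C[...,0]<.7)&(C[...,1]>-.23)&(C[...,1]<-.12);P=C[m];P=P[np.argsort(P[:,0])]
    print(z,len(P),P[::max(1,len(P)//14)].round(3).tolist())
E
```

```text
clock: 9.75
position: [0.3639, -0.2126, 0.3499]
ee_rot: [-0.042, 0.999, 0.0, -0.0]
ft_force: [-0.2, 0.5, -1.0]
grip_width: 0.257
grasp_force: 98.4
clock: 10.17
position: [0.3633, -0.2101, 0.2201]
ee_rot: [-0.043, 0.999, 0.001, -0.005]
ft_force: [-0.8, 0.4, -1.7]
grip_width: 0.26
grasp_force: 98.4
clock: 10.33
position: [0.3673, -0.2118, 0.2273]
ee_rot: [-0.043, 0.999, -0.0, 0.0]
ft_force: [0.8, -0.3, 0.0]
grip_width: 0.256
grasp_force: 98.4
t 10.33 p [ 0.3673 -0.2118  0.2273] rodyaw 0.085 q [-0.3  -0.11  0.69  2.09  0.08  1.14  2.01] F [ 0.8 -0.3  0. ] grip 0.256 98.4
.367,-.2137,.0865,.085 shift mm [  0.6  -1.8 140.8] twist 0.0
0.22779120193297114 232 [[0.501, -0.2, 0.161], [0.517, -0.2, 0.16], [0.528, -0.2, 0.158], [0.544, -0.195, 0.154], [0.557, -0.197, 0.158], [0.571, -0.194, 0.157], [0.586, -0.192, 0.154], [0.598, -0.197, 0.152], [0.616, -0.189, 0.153], [0.628, -0.194, 0.152], [0.645, -0.191, 0.151], [0.658, -0.187, 0.147], [0.664, -0.161, 0.15], [0.666, -0.149, 0.148], [0.668, -0.168, 0.15]]
0.22779120193297114 220 [[0.5, -0.201, 0.16], [0.512, -0.201, 0.16], [0.525, -0.201, 0.161], [0.538, -0.203, 0.159], [0.552, -0.202, 0.155], [0.566, -0.201, 0.158], [0.58, -0.198, 0.155], [0.596, -0.194, 0.155], [0.61, -0.196, 0.155], [0.624, -0.193, 0.155], [0.642, -0.193, 0.151], [0.655, -0.151, 0.149], [0.662, -0.16, 0.151], [0.664, -0.182, 0.147], [0.666, -0.184, 0.153]]
```

```bash
python3 -m creep '[[[0,-1,30],0],[[0,-1,65],0],[[0,-1,95],0],[[0,-1,115],0],[[0,-1,125],0]]';python3 -m creep '[[[0,0,0],0],[[0,0,5],0],[[0,0,10],0],[[0,0,12],0],[[0,0,12],0]]';python3 go.py .367,-.2137,.0865,.085
```

```text
clock: 10.85
position: [0.3669, -0.2123, 0.0998]
ee_rot: [-0.043, 0.999, 0.0, -0.0]
ft_force: [-0.0, 0.6, -0.2]
grip_width: 0.258
grasp_force: 98.4
clock: 11.27
position: [0.3672, -0.2125, 0.0892]
ee_rot: [-0.043, 0.999, 0.0, 0.0]
ft_force: [0.3, 0.1, 0.1]
grip_width: 0.256
grasp_force: 98.4
t 11.27 p [ 0.3672 -0.2125  0.0892] rodyaw 0.0853 q [-0.26  0.18  0.72  2.22 -0.17  0.8   2.23] F [0.3 0.1 0.1] grip 0.256 98.4
.367,-.2137,.0865,.085 shift mm [ 0.3 -1.2  2.6] twist 0.0003
```

```bash
python3 -m creep '[[[0,0,1],0],[[0,0,2],0],[[0,0,2],0]]';python3 go.py;python3 -m creep '[[[0,0,0],0],[[0,0,0],0],[[0,0,0],0],[[0,0,0],0],[[0,0,0],0]]' 0.48;python3 -m creep '[[[0,0,-5],0],[[0,0,-15],0],[[0,0,-35],0],[[0,0,-70],0],[[0,0,-100],0]]';python3 -m creep '[[[0,0,-40],0],[[0,35,-80],0],[[0,75,-90],0],[[0,115,-90],0],[[0,150,-90],0]]'; python3 -m creep '[[[0,40,0],0],[[0,80,0],0],[[0,80,0],0],[[0,80,0],0]]'
python3 go.py
python3 - <<'E'
from h import *
b=camera('top');a=camera('scene')
for c in(b,a):
    C=cloud(c)
    m=(C[...,0]>.3)&(C[...,0]<.5)&(abs(C[...,1]+.215)<.03)&(C[...,2]>.026)&(C[...,2]<.06);P=C[m]
    print('handle',cv2.minAreaRect(P[:,:2].astype(np.float32)),np.percentile(P[:,2],[5,50,95]).round(4))
    m=(C[...,2]>.22)&(C[...,2]<.24)&(C[...,0]>.75)&(C[...,0]<.87)&(abs(C[...,1]+.165)<.02);print('pin top',C[m].mean(0).round(4))
o=np.hstack([cv2.resize(b['pixels'][40:330,210:340],None,fx=2,fy=2),cv2.resize(a['pixels'][95:385,170:430],None,fx=2,fy=2)])
save('z6',o)
E
```

```text
clock: 11.52
position: [0.3669, -0.2125, 0.087]
ee_rot: [-0.043, 0.999, 0.0, 0.0]
ft_force: [0.0, 0.5, -0.8]
grip_width: 0.259
grasp_force: 98.4
t 11.52 p [ 0.3669 -0.2125  0.087 ] rodyaw 0.0852 q [-0.26  0.19  0.72  2.22 -0.17  0.79  2.24] F [ 0.   0.5 -0.8] grip 0.259 98.4
clock: 11.93
position: [0.3669, -0.2125, 0.0869]
ee_rot: [-0.043, 0.999, 0.0, 0.0]
ft_force: [-0.2, 0.1, 0.7]
grip_width: 0.479
grasp_force: 0.0
clock: 12.35
position: [0.3662, -0.213, 0.1884]
ee_rot: [-0.042, 0.999, -0.0, -0.001]
ft_force: [0.7, 0.6, 0.4]
grip_width: 0.48
grasp_force: 0.0
clock: 12.77
position: [0.354, -0.0625, 0.2789]
ee_rot: [-0.042, 0.999, 0.0, 0.002]
ft_force: [0.3, 1.2, -0.7]
grip_width: 0.479
grasp_force: 0.0
clock: 13.1
position: [0.3471, 0.0172, 0.2772]
ee_rot: [-0.044, 0.999, -0.0, 0.0]
ft_force: [-0.5, -0.8, 1.1]
grip_width: 0.478
grasp_force: 0.0
t 13.1 p [0.3471 0.0172 0.2772] rodyaw 0.0887 q [-0.5  -0.32  0.27  2.16  0.09  1.29  1.39] F [-0.5 -0.8  1.1] grip 0.478 0.0
handle ((0.40642333030700684, -0.20929604768753052), (0.13318553566932678, 0.02412160113453865), 4.364579200744629) [0.0286 0.0334 0.0366]
pin top [ 0.7931 -0.1641  0.2311]
handle ((0.40510112047195435, -0.21235591173171997), (0.13350971043109894, 0.024043206125497818), 4.817009925842285) [0.0278 0.0336 0.0363]
pin top [ 0.7926 -0.1679  0.2293]Traceback (most recent call last):
  File "<stdin>", line 8, in <module>
    return _nx.concatenate(arrs, 1, dtype=dtype, casting=casting)
           ~~~~~~~~~~~~~~~^^^^^^^^^^^^^^^^^^^^^^^^^^^^^^^^^^^^^^^
ValueError: all the input array dimensions except for the concatenation axis must match exactly, but along dimension 0, the array at index 0 has size 580 and the array at index 1 has size 578
```

Run:
```python
from h import *
b=camera('top');a=camera('scene')
save('z6',np.hstack([cv2.resize(b['pixels'][40:330,210:340],None,fx=2,fy=2),cv2.resize(a['pixels'][94:384,170:430],None,fx=2,fy=2)]))
```

```text
(no output)
```

View pics/z6.png

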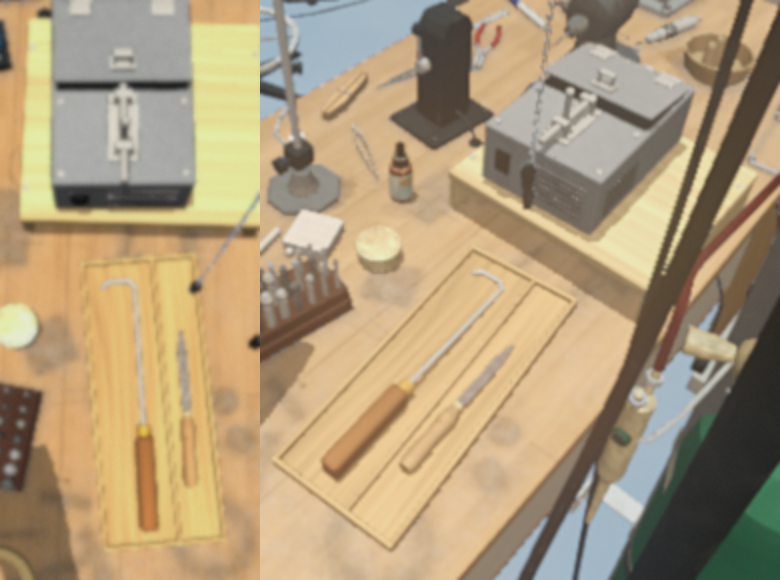

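The rod lies flat in the wide compartment: handle ~(147,478), hook ~(120,285) in the crop's top half. The lid is up, the bolt drawn, the tin, bottle and file undisturbed, and the robot touches nothing.

```bash
python3 -c "from workcell import manip; print(manip.hand_in())"
```

```text
the job is handed in; nothing more can be done
None
```

The job is handed in, with no verdict returned: the bolt is drawn to its stop, the lid has lifted, the rod lies flat in the wide compartment, and the file, tin and bottle look undisturbed.

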